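Set the cam stop and send the specimen carriage home

ROBOT

A 6-joint arm with a two-finger parallel gripper is mounted at the origin on the work surface. World frame = base frame: x ahead of the robot, y to its left, z up, the work surface at z = 0. Lengths are in mm, angles in rad, forces in N, time in s.
With the tool pointing down it reaches from about 350 to 975 mm from the base axis. Payload 7.1 kg.
Tool frame: the origin (TCP) lies between the finger pads; the fingertips stand 19 mm ahead of it and the grasp point (between the pads) is the TCP; z points along the fingers, y is the line along which they close (so a half turn about z gives the same grasp; the last joint's range is limited). The gripper opens to 88 mm and grips with 3 to 60 N. Pads are 20 mm wide; open, the fingers measure 115 mm over their backs; the gripper's body (75 mm by 178 mm) begins 61 mm behind the grasp point.
Start: joints at [-1.205, 0.423, 1.63, -0, 1.089, -0.019], TCP at [234.625, -579.272, 241.675] pointing down, gripper open.
Joint ranges: [-3, 3], [-0.9, 2.11], [0.09, 2.58], [-1.31, 4.45], [0.11, 2.69], [-2.54, 2.54]. Speed limits (rad/s): [2.39, 2.39, 3.01, 3.14, 3.14, 3.14].

INTERFACE

Orientations are given as a rotation vector (axis times angle).
In Python, from workcell import ctrl gives the robot as it stands.
- The arm moves only by the tool arm_command, never from a script. Its argument "series" is a list of rows, each an object with "linear": the shift along the tool's x, y, z in m, a list of three; "turn": the turn about the tool's z in rad. A call has 1 to 10 rows; each row shifts and turns the commanded pose from where the row before left it, along the tool's axes as they then stand; what a row does not reach is not made up. A row lasts 1/10 s, in which the tool goes at most 50 mm and 8.59 degrees, less where a joint would pass 70% of its speed; a pose out of reach is approached as far as the arm can. A call with a gripper value outside its range is refused whole. "jaw" is the opening, from -1 (shut) to 1 (fully open), set as the call begins (left out, the last holds). The fingers move at their own pace and stop on an object; the grip force is fixed at half the most. Time passes only in rows, so rows that do not move let the fingers close. It gives the time, the measured TCP pose, the force, the opening and the grip force at its end, in the units of the state.
- ctrl.get_obs(): the state, without advancing time (a new reading comes with each control period).
- ctrl.get_image(name): name is "scene" or "side" or "wrist"; returns a dict with "frame" (480x640x3 uint8, blue, green, red), "fx", "fy", "cx", "cy" (pixels), "k1" (the pictures are not rectified: a ray, as slopes to the right and down, at radius r is drawn at 1 + k1 r^2 times it, then the intrinsics apply), "rvec" (rotation vector, rad) and "tvec" (3), from world to camera coordinates, as OpenCV has them. Camera axes: x right, y down, z forward; pixel columns grow to the right and rows downward; lengths in mm; the calibration is good to about 2 mm. A picture is of the moment at which its call begins. There is no depth.
- ctrl.close_job(): hands the job in; it is judged then, once.
The state is a dict: "t": time; "qpos": joint angles; "qvel": joint speeds; "joint_torque": joint torques, N m; "ee_pos": TCP position; "orientation": TCP orientation; "ft_force": force on the tool from outside, world axes, zero at the start; "moment": the same for the moment, N m; "width": finger opening in mm; "grasp_force": force on a finger pad.
Only numpy, scipy, OpenCV 4.12 (cv2) and the standard library are available. Lean on these libraries where they do the work, as an engineer would, in place of code of your own. Each camera call takes 0.05 s, during which the arm holds its last target. There are 200 camera calls.

TASK

On the specimen shuttle, push the orange pin round until the cam is at its low point, with the red dot facing the white line on the carriage's nose; leave the carriage back until then. Then push the blue plate forward until the carriage is fully home, leaving the cam at its low point and the brass specimen mount sitting in its seat. Only push: pick nothing up, and leave the other things on the bench alone.

Things in the scene. Friction and masses are not known exactly. Their poses are not given: they have to be found in the camera images.
- shuttle: Specimen shuttle fixed to the bench: black base plate, top 12 mm high, x -195 to +75 mm, y -100 to +100 mm. Origin on the bench under the cam's pivot; x forward (the way the carriage is pushed), y left, z up. A blue side camera stands at its left edge (x -75 to -15, y +102 to +192 mm, up to 58 mm high). Heights in these notes are above the bench.
- cam (a joint): Cam angle (rad), anticlockwise from above = angle of the orange pin from the shuttle's x axis. 0 and 6.28: low point (red dot faces the carriage, pin on the far side); 3.14: high point. Turns either way, -0.70 to 6.98, no stop or click at the low point; stays where left; about 5 N at the pin turns it.
- cam_pin (a point): Centre of the top of the orange pin that turns the cam: upright, 12 mm across, from 32 to 72 mm high, 40 mm from the pivot, opposite the red dot. Nothing else within 70 mm of the pivot is higher than 36 mm.
- low_dot (a point): Red dot, 12 mm, on top of the cam, 14 mm from the pivot: marks the low point. The cam is an aluminium disc 76 mm across, 16 to 32 mm high, pivoted 16 mm off its centre: its edge is 22 mm from the pivot at the low point, 54 mm at the high point.
- carriage (a joint): Carriage position (m) along the shuttle's x: 0 fully back (start), 0.050 fully home (end of travel). Friction about 2 N; stays where left. Its dark nose (44 mm wide, 16 to 34 mm high, white line on top) is 72 mm behind the pivot at 0 and meets the cam's edge early unless the cam is at its low point (at 0.018 with the cam at its high point).
- push_plate (a point): Middle of the rear face of the carriage's blue push plate, 60 mm high, moving with the carriage (127 mm behind the pivot at joint 0). The plate is upright, across the shuttle's x, 60 mm wide, 6 mm thick, 26 to 75 mm high. Behind it are only the base plate and rails (17 mm high). Push here towards the shuttle's +x.
- seat (a point): Centre of the floor of the seat on the carriage, 26 mm high, 29 mm ahead of the push plate's rear face; a rim 5 mm high, 26 mm clear across, holds the specimen mount.
- mount: Specimen mount in the seat, loose: brass puck 24 mm across, 20 mm high, green glass top; origin at the centre of its underside. It rides along with the carriage and must stay in its seat.
- spare_a: Bystander, loose, to be left alone: brass specimen mount with grey top, 24 mm across, 20 mm high, on the base plate right of the carriage. Origin at the centre of its underside.
- spare_b: Bystander, loose, to be left alone: brass specimen mount with white top, 24 mm across, 20 mm high, on the base plate right of the carriage. Origin at the centre of its underside.
- screwdriver: Bystander, loose, to be left alone: screwdriver about 150 mm long lying on the bench to the right of the shuttle.
- specimen_tray: Bystander, loose, to be left alone: white divided specimen tray 90 x 70 x 22 mm on the bench to the left of the carriage. Origin at the centre of its underside.
- oil_bottle: Bystander, loose, to be left alone: amber bottle 34 mm across, 70 mm high. Origin at the centre of its underside.
- wipes_jar: Bystander, loose, to be left alone: white jar with blue cap, 60 mm across, 80 mm high. Origin at the centre of its underside.
- mouse: Bystander, loose, to be left alone: round black mouse, 60 mm across, 33 mm high. Origin at the centre of its underside.
Mind the look-alikes: they are no part of the job. Leave any pink or turquoise look-alike of the mount alone.

How it is judged:
By the outcome, as a careful person would: the job done as asked, in the order asked, and still so for the second after the job is handed in, with the robot touching nothing.
It also fails if it takes over 72 s, if anything falls off the work surface, if the arm or the gripper's body presses on something with over 40 N, if the wrist force passes 120 N, or if a joint passes its speed limit or range.

## Working session

There is one attempt and no reset: what is moved stays moved. The work goes in short steps, Python scripts to look and compute and a tool call to move; the robot and the scene stay as the last step left them, time stands still between calls to the robot, and variables do not carry over. Pictures are saved under pics/ and viewed, at most 10 in all, crops included, and the job is handed in when it is done.

Besides the shell and the picture viewer there is one more tool, called as name([rows], argument=value, ...), one row to a line, values as JSON. arm_command: Moves the arm, as the interface text tells. Its arguments: {"type":"object","properties":{"series":{"type":"array"},"jaw":{"type":"number"}},"required":["series"]}

```bash
mkdir -p pics
cat > h.py <<'E'
import numpy as np, cv2
from workcell import ctrl
def ray(im,uv):
    x,y=(uv[0]-im['cx'])/im['fx'],(uv[1]-im['cy'])/im['fy']
    rd=np.hypot(x,y); r=rd
    for _ in range(20): r=rd/(1+im['k1']*r*r)
    s=r/rd if rd>0 else 1
    R=cv2.Rodrigues(np.array(im['rvec'],float))[0]; t=np.array(im['tvec'],float).ravel()
    return -R.T@t, R.T@np.array([x*s,y*s,1.])
def onz(im,uv,z):
    c,d=ray(im,uv); return c+d*(z-c[2])/d[2]
def proj(im,P):
    R=cv2.Rodrigues(np.array(im['rvec'],float))[0]; p=R@np.array(P,float)+np.array(im['tvec'],float).ravel()
    a=p[:2]/p[2]; a=a*(1+im['k1']*(a@a)); return np.array([a[0]*im['fx']+im['cx'],a[1]*im['fy']+im['cy']])
def blobs(im,lo,hi,amin=15):
    h=cv2.cvtColor(im['frame'],cv2.COLOR_BGR2HSV); m=cv2.inRange(h,np.array(lo),np.array(hi))
    n,l,s,c=cv2.connectedComponentsWithStats(m)
    return [(c[i].round(1).tolist(),s[i].tolist()) for i in range(1,n) if s[i][4]>=amin]
E
python3 - <<'E'
from h import *
for n in ("scene","side"):
    im=ctrl.get_image(n); cv2.imwrite(f"pics/{n}0.png",im['frame'])
    print(n,{k:np.round(v,3).tolist() for k,v in im.items() if k!='frame'})
    print('orange',blobs(im,(8,170,120),(20,255,255)));print('red',blobs(im,(0,170,100),(5,255,255)));print('blue',blobs(im,(100,130,60),(125,255,255),40))
o=ctrl.get_obs();print({k:np.round(v,3).tolist() for k,v in o.items()})
E
```

```text
scene {'fx': 507.748, 'fy': 507.748, 'cx': 316.745, 'cy': 239.115, 'k1': -0.08, 'rvec': [2.328, 0.884, -0.305], 'tvec': [-448.838, -225.732, 1051.869]}
orange [([324.8, 277.6], [322, 275, 7, 6, 35])]
red [([207.1, 272.0], [188, 258, 41, 30, 527]), ([358.1, 284.4], [355, 282, 7, 6, 28])]
blue [([403.0, 212.2], [382, 194, 44, 52, 867]), ([299.2, 229.3], [283, 211, 32, 38, 688]), ([434.5, 237.2], [418, 222, 35, 32, 865])]
side {'fx': 486.697, 'fy': 486.697, 'cx': 325.112, 'cy': 237.342, 'k1': -0.06, 'rvec': [2.14, -0.328, 0.206], 'tvec': [-550.93, 151.27, 567.041]}
orange [([354.6, 247.0], [351, 235, 9, 27, 159])]
red [([361.6, 239.6], [360, 238, 4, 4, 15]), ([250.6, 334.6], [222, 319, 59, 33, 1047])]
blue [([509.0, 87.0], [291, 0, 349, 265, 51151]), ([362.3, 178.2], [349, 169, 28, 20, 480]), ([313.9, 196.2], [301, 177, 29, 43, 835]), ([277.6, 239.3], [274, 216, 8, 49, 227])]
{'t': 0.1, 'qpos': [-1.205, 0.424, 1.631, 0.0, 1.089, -0.019], 'qvel': [-0.0, -0.001, -0.0, -0.0, -0.001, 0.0], 'joint_torque': [0.001, -54.561, -27.433, 0.065, 0.019, -0.0], 'ee_pos': [234.453, -578.83, 240.986], 'orientation': [-3.082, -0.6, 0.0], 'ft_force': [-0.714, 0.111, 0.056], 'moment': [0.036, 0.038, -0.013], 'grasp_force': 0.0, 'width': 88.165}
```

View pics/scene0.png

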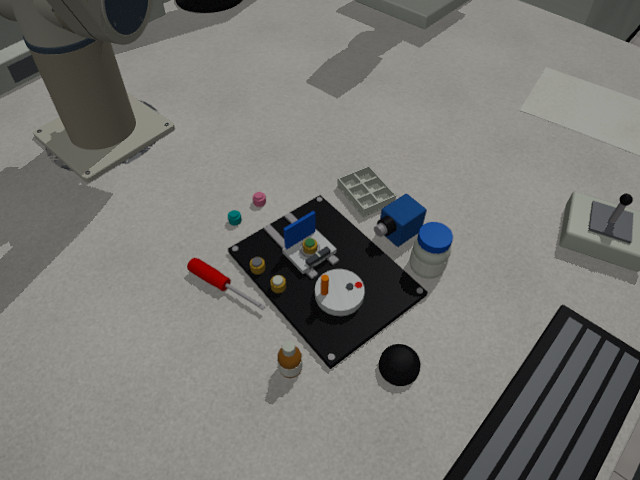

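View pics/side0.png

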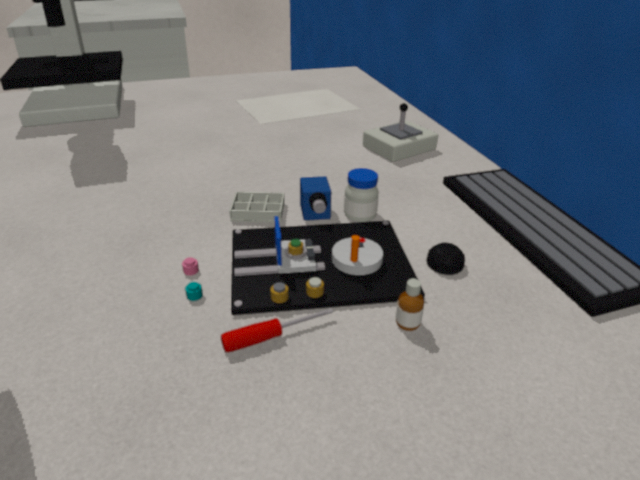

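The scene shows the shuttle's base with corners near (229,249), (320,197), (427,292), (331,366). The orange pin is at (325,278), the red dot at (358,284) and the blue plate at (299,229). The green-topped mount in the seat is at (310,245). The look-alikes are the pink (259,200) and turquoise (235,217) mounts on the bench and the two spares at (257,265) and (278,284), none of which I'll touch. Only the seated green one fits the description, and I push only the pin and plate.

```bash
cat >> h.py <<'E'
def shuttle(im):
    g=im['frame'].max(2); m=(g<60).astype(np.uint8)*255
    m=cv2.morphologyEx(m,cv2.MORPH_OPEN,np.ones((5,5)))
    cs=cv2.findContours(m,cv2.RETR_EXTERNAL,cv2.CHAIN_APPROX_NONE)[0]
    p=proj(im,SH0)
    c=[c for c in cs if cv2.pointPolygonTest(cv2.convexHull(c),tuple(map(float,p)),False)>=0]
    c=max(c,key=cv2.contourArea); return cv2.convexHull(c)
E
python3 - <<'E'
import h; from h import *
for n,g in (("scene",[(229,249),(320,197),(427,292),(331,366)]),("side",[(231,306),(232,226),(408,222),(420,302)])):
    im=ctrl.get_image(n)
    W=np.array([onz(im,q,12) for q in g]); h.SH0=W.mean(0)
    hull=shuttle(im); 
    Q=cv2.approxPolyN(hull,4,ensure_convex=True).reshape(-1,2) if hasattr(cv2,'approxPolyN') else None
    W2=np.array([onz(im,q,12)[:2] for q in Q]); 
    Q=np.array([Q[np.argmin(np.hypot(*(Q-np.array(a)).T))] for a in g]); W2=np.array([onz(im,q,12)[:2] for q in Q])
    L=np.array([(-195,-100),(-195,100),(75,100),(75,-100)],float)
    A=L-L.mean(0);B=W2-W2.mean(0); th=np.arctan2((A[:,0]*B[:,1]-A[:,1]*B[:,0]).sum(),(A*B).sum())
    R=np.array([[np.cos(th),-np.sin(th)],[np.sin(th),np.cos(th)]]); t=W2.mean(0)-R@L.mean(0)
    print(n,Q.tolist(),W2.round(1).tolist(),'yaw',th.round(4),'org',t.round(1),'res',(L@R.T+t-W2).round(1).tolist())
    f=lambda uv,z:(R.T@(onz(im,uv,z)[:2]-t)).round(1).tolist()
    def near(b,P): 
        p=proj(im,P); return min(b,key=lambda a:np.hypot(*(np.array(a[0])-p)))
    rd=near(blobs(im,(0,170,100),(5,255,255),8),[*t,32])[0]
    print('dot',rd,f(rd,32))
    o=near(blobs(im,(8,170,120),(20,255,255)),[*t,50]); print('pin',o,f(o[0],52 if n=='side' else 60))
    bl=near(blobs(im,(100,130,60),(125,255,255),100),[*(R@[-124,0]+t),50]); print('plate',bl,f(bl[0],50))
    for nm,P in (('bottle',(290,375) if n=='scene' else (409,325)),('jar',(430,268) if n=='scene' else (361,215)),('mouse',(399,378) if n=='scene' else (446,268)),('tray',(366,195) if n=='scene' else (258,217))): print(nm,f(P,0))
    x,y=proj(im,[*(R@[-40,0]+t),30]).astype(int); cr=im['frame'][y-75:y+75,x-100:x+100]; cv2.imwrite(f'pics/{n}1.png',cv2.resize(cr,None,fx=4,fy=4,interpolation=cv2.INTER_CUBIC)); print('crop',x-100,y-75)
E
```

```text
scene [[226, 249], [320, 195], [429, 293], [330, 369]] [[434.5, -41.9], [469.6, 155.5], [736.2, 110.4], [702.7, -88.7]] yaw -0.1706 org [644.9  23.6] res [[1.2, 0.1], [0.1, -0.2], [-0.4, -0.9], [-0.9, 1.0]]
dot [358.1, 284.4] [2.8, 15.0]
pin ([324.8, 277.6], [322, 275, 7, 6, 35]) [-24.2, -29.4]
plate ([299.2, 229.3], [283, 211, 32, 38, 688]) [-128.4, 2.5]
bottle [43.6, -147.5]
jar [38.3, 145.4]
mouse [144.1, -29.6]
tray [-151.0, 174.2]
crop 232 197
side [[190, 318], [281, 227], [388, 220], [426, 299]] [[380.4, -42.4], [547.0, 139.2], [730.4, 109.9], [694.9, -96.9]] yaw -0.2889 org [645.7  10.3] res [[49.8, 12.5], [-59.7, 22.5], [15.7, -25.0], [-5.8, -9.9]]
dot [361.6, 239.6] [-2.7, 28.5]
pin ([354.5, 247.0], [351, 235, 9, 27, 161]) [-18.7, -20.5]
plate ([277.6, 239.5], [274, 216, 8, 49, 228]) [-130.8, 1.2]
bottle [48.8, -127.4]
jar [9.7, 155.8]
mouse [128.2, -2.2]
tray [-175.1, 147.2]
crop 238 176
```

View pics/scene1.png

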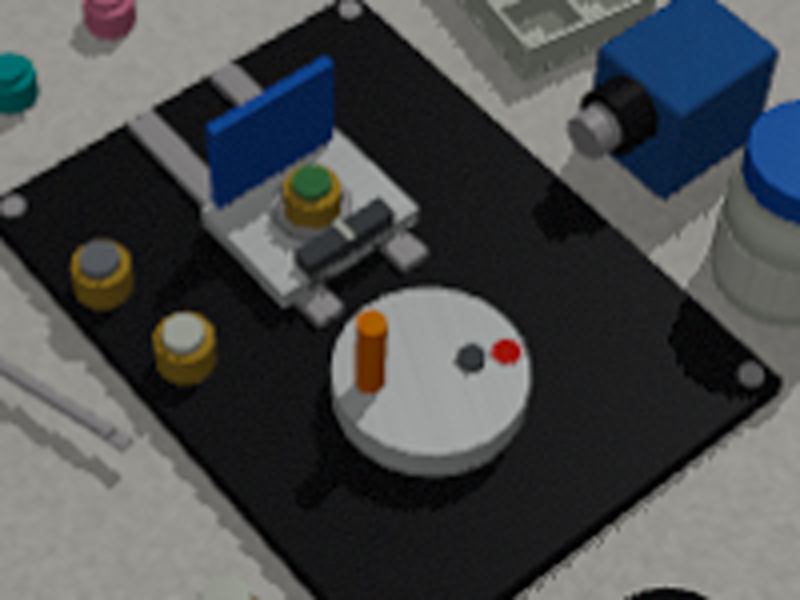

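The crop confirms it: pin at crop (371,323), pivot (470,358), red dot (506,351), and the green mount seated on the carriage. The plate is at the rear.

```bash
cat >> h.py <<'E'
O=np.array([644.9,23.6]); YAW=-0.1706
RS=np.array([[np.cos(YAW),-np.sin(YAW)],[np.sin(YAW),np.cos(YAW)]])
def loc(p): return RS.T@(np.array(p)[:2]-O)
def wor(p): return RS@np.array(p,float)+O
def tool():
    o=ctrl.get_obs(); r=np.array(o['orientation'],float); M=cv2.Rodrigues(r)[0]; return o,M
def goto(px,psi,z):
    """shift in current tool axes to reach shuttle point px, tool-x at shuttle angle psi"""
    o,M=tool(); w=np.array([*wor(px),z]); d=M.T@(w-np.array(o['ee_pos']))
    cur=np.arctan2(M[1,0],M[0,0]); a=psi+YAW-cur; a=(a+np.pi)%(2*np.pi)-np.pi
    print('t',o['t'],'loc',loc(o['ee_pos']).round(1),'z',round(o['ee_pos'][2],1),'psi_sh',round(cur-YAW,3),'shift mm',d.round(1),'turn',round(-a,3))
def cam_state():
    im=ctrl.get_image('scene')
    for nm,(lo,hi),z,P in (('pin',((8,170,120),(20,255,255)),72,[*O,60]),('dot',((0,170,100),(5,255,255)),32,[*O,32])):
        p=proj(im,P); b=[x for x in blobs(im,lo,hi,8) if np.hypot(*(np.array(x[0])-p))<60]
        for x in b: q=loc(onz(im,x[0],z)); print(nm,x,q.round(1),'r',np.hypot(*q).round(1),'ang',np.arctan2(q[1],q[0]).round(3))
    return im
E
python3 - <<'E'
from h import *
im=cam_state(); q=loc(onz(im,(349.5,286.5),32)); print('pivot',q)
im=ctrl.get_image('side'); b=[x for x in blobs(im,(8,170,120),(20,255,255))]; print([ (x, loc(onz(im,(x[0][0],x[1][1]+3),72))) for x in b], proj(im,[*O,32]))
for phi in (4.48,):
    t=np.array([-np.sin(phi),np.cos(phi)]); p=40*np.array([np.cos(phi),np.sin(phi)])-30*t; print(p); goto(p,phi+np.pi/2,61)
E
```

```text
pin ([324.8, 277.6], [322, 275, 7, 6, 35]) [-18.  -34.7] r 39.1 ang -2.049
dot ([358.1, 284.4], [355, 282, 7, 6, 28]) [ 2.7 15. ] r 15.3 ang 1.391
pivot [-2.59515783  2.21319012]
[(([354.6, 247.0], [351, 235, 9, 27, 158]), array([-20.17692512, -37.42348834]))] [361.33716424 245.44414864]
[-38.40568712 -32.01567111]
t 0.3 loc [-302.1 -663.6] z 241.4 psi_sh 0.555 shift mm [ 557.1 -397.6  180.6] turn 0.788
```

```bash
cat >> h.py <<'E'
O=wor((-2.6,2.2))
E
python3 - <<'E'
from h import *
print(O); phi=4.32
t=np.array([-np.sin(phi),np.cos(phi)]); p=40*np.array([np.cos(phi),np.sin(phi)])-32*t; print(p); goto(p,phi+np.pi/2,140)
E
```

```text
[642.71124606  26.20947432]
[-44.86381779 -24.72322498]
t 0.3 loc [-299.5 -665.8] z 241.4 psi_sh 0.555 shift mm [ 554.4 -410.5  101.6] turn 0.948
```

arm_command([
  {"linear":[0.028,-0.0205,0],"turn":0},
  {"linear":[0.028,-0.0205,0],"turn":0},
  {"linear":[0.028,-0.0205,0],"turn":0},
  {"linear":[0.028,-0.0205,0],"turn":0},
  {"linear":[0.028,-0.0205,0],"turn":0},
  {"linear":[0.028,-0.0205,0],"turn":0},
  {"linear":[0.028,-0.0205,0],"turn":0},
  {"linear":[0.028,-0.0205,0],"turn":0},
  {"linear":[0.028,-0.0205,0],"turn":0},
  {"linear":[0.028,-0.0205,0],"turn":0},
], jaw=-1)

```text
t: 1.3
ee_pos: [417.8, -282.9, 241.8]
orientation: [3.083, 0.601, 0.0]
ft_force: [1.0, 0.1, -0.1]
width: 11.0
grasp_force: 0.0
```

arm_command([
  {"linear":[0.028,-0.0205,0],"turn":0},
  {"linear":[0.028,-0.0205,0],"turn":0},
  {"linear":[0.028,-0.0205,0],"turn":0},
  {"linear":[0.028,-0.0205,0],"turn":0},
  {"linear":[0.028,-0.0205,0],"turn":0},
  {"linear":[0.028,-0.0205,0],"turn":0},
  {"linear":[0.028,-0.0205,0],"turn":0},
  {"linear":[0.028,-0.0205,0],"turn":0},
  {"linear":[0.028,-0.0205,0],"turn":0},
  {"linear":[0.02,-0.0205,0],"turn":0},
])

```text
t: 2.3
ee_pos: [593.5, 9.5, 241.7]
orientation: [3.083, 0.601, 0.001]
ft_force: [0.2, -1.3, 0.4]
width: 0.5
grasp_force: 0.0
```

arm_command([
  {"linear":[0,0,0.01],"turn":0.135},
  {"linear":[0,0,0.01],"turn":0.135},
  {"linear":[0,0,0.01],"turn":0.135},
  {"linear":[0,0,0.01],"turn":0.135},
  {"linear":[0,0,0.01],"turn":0.135},
  {"linear":[0,0,0.01],"turn":0.135},
  {"linear":[0,0,0.01],"turn":0.138},
  {"linear":[0,0,0.01],"turn":0},
  {"linear":[0,0,0.01],"turn":0},
  {"linear":[0,0,0],"turn":0},
])

```text
t: 3.3
ee_pos: [591.4, 8.0, 150.2]
orientation: [3.018, -0.869, -0.004]
ft_force: [-0.3, 1.5, 0.1]
width: 0.2
grasp_force: 0.0
```

Run:
```python
from h import *
phi=4.32
t=np.array([-np.sin(phi),np.cos(phi)]); p=40*np.array([np.cos(phi),np.sin(phi)])-32*t; goto(p,phi+np.pi/2,61)
o=ctrl.get_obs(); print(o['width'],np.round(o['ft_force'],1), np.round(o['qpos'],2))
```

```text
t 3.3 loc [-47.4 -26.7] z 150.2 psi_sh -0.39 shift mm [ 1.8 -2.9 89.2] turn 0.002
0.17987360820396286 [-0.3  1.5  0.1] [-0.01  0.49  1.77  0.    0.89  2.12]
```

arm_command([
  {"linear":[0.001,-0.003,0.014],"turn":0},
  {"linear":[0,0,0.015],"turn":0},
  {"linear":[0,0,0.015],"turn":0},
  {"linear":[0,0,0.015],"turn":0},
  {"linear":[0,0,0.015],"turn":0},
  {"linear":[0,0,0.01],"turn":0},
  {"linear":[0,0,0.005],"turn":0},
  {"linear":[0,0,0],"turn":0},
])

```text
t: 4.1
ee_pos: [594.4, 9.9, 61.8]
orientation: [3.018, -0.873, -0.002]
ft_force: [-0.3, -0.3, 0.4]
width: 0.4
grasp_force: 0.0
```

arm_command([
  {"linear":[0.003,0,0],"turn":0},
  {"linear":[0.003,0,0],"turn":0},
  {"linear":[0.003,0,0],"turn":0},
  {"linear":[0.002,0,0],"turn":0},
  {"linear":[0.002,0,0],"turn":0},
  {"linear":[0,0,0],"turn":0},
])

```text
t: 4.7
ee_pos: [606.1, 2.8, 62.8]
orientation: [-3.018, 0.873, -0.001]
ft_force: [-0.2, -0.1, 0.4]
width: 0.2
grasp_force: 0.0
```

Run:
```python
from h import *
phi=4.32
t=np.array([-np.sin(phi),np.cos(phi)]); p=40*np.array([np.cos(phi),np.sin(phi)])-16*t; goto(p,phi+np.pi/2,61)
o=ctrl.get_obs(); print(np.round(o['ft_force'],1)); im=cam_state()
x,y=proj(im,[*O,40]).astype(int); cv2.imwrite('pics/s2.png',cv2.resize(im['frame'][y-75:y+75,x-100:x+100],None,fx=4,fy=4)); print(x-100,y-75)
```

```text
t 4.7 loc [-32.1 -29.2] z 62.8 psi_sh -0.393 shift mm [2.5 0.7 1.8] turn -0.0
[-0.2 -0.1  0.4]
pin ([324.4, 277.6], [321, 275, 8, 6, 37]) [-15.8 -37.4] r 40.6 ang -1.97
dot ([358.1, 284.4], [355, 282, 7, 6, 28]) [ 5.3 12.8] r 13.9 ang 1.177
249 208
```

View pics/s2.png

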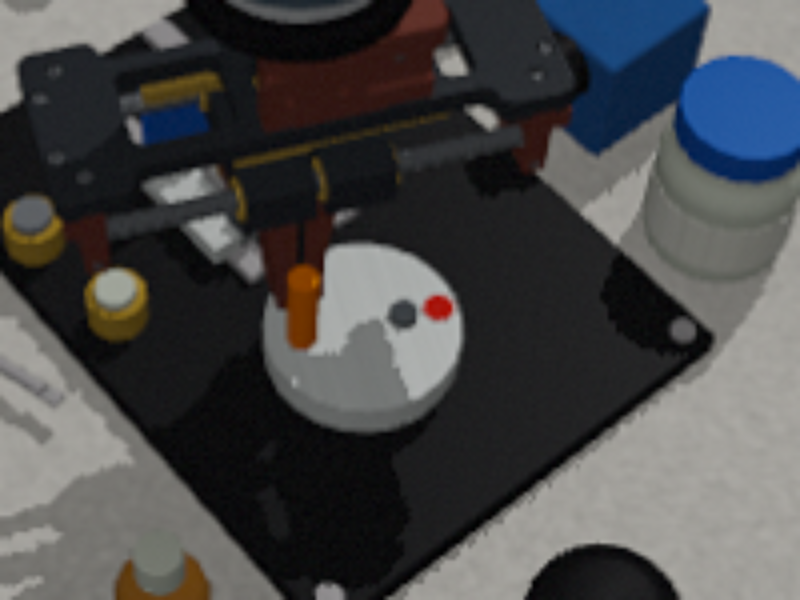

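The fingers stand just behind the pin (crop (300,300)), with the dot unmoved at (438,307). Next I sweep round the pivot.

arm_command([
  {"linear":[0.002,0,0],"turn":0},
  {"linear":[0.0041,0.0014,0],"turn":-0.1},
  {"linear":[0.0041,0.0014,0],"turn":-0.1},
  {"linear":[0.0041,0.0014,0],"turn":-0.1},
  {"linear":[0.0041,0.0014,0],"turn":-0.1},
  {"linear":[0.0041,0.0014,0],"turn":-0.1},
  {"linear":[0.0041,0.0014,0],"turn":-0.1},
  {"linear":[0,0,0],"turn":0},
])

```text
t: 5.55
ee_pos: [626.8, -14.1, 62.4]
orientation: [3.14, 0.062, -0.005]
ft_force: [-3.0, -3.1, 3.2]
width: 0.4
grasp_force: 2.0
```

Run:
```python
from h import *
phi=4.92
t=np.array([-np.sin(phi),np.cos(phi)]); p=40*np.array([np.cos(phi),np.sin(phi)])-16*t; goto(p,phi+np.pi/2,61)
o=ctrl.get_obs(); print(np.round(o['ft_force'],1)); im=cam_state()
```

```text
t 5.55 loc [ -8.8 -42.4] z 62.4 psi_sh 0.21 shift mm [1.4 0.3 1.4] turn 0.003
[-3.  -3.1  3.2]
pin ([333.3, 289.5], [330, 287, 8, 6, 37]) [  8.  -40.5] r 41.3 ang -1.375
dot ([355.0, 280.3], [352, 278, 7, 6, 28]) [-3.3 14.1] r 14.5 ang 1.802
```

arm_command([
  {"linear":[0.0041,0.0014,0],"turn":-0.1},
  {"linear":[0.0041,0.0014,0],"turn":-0.1},
  {"linear":[0.0041,0.0014,0],"turn":-0.1},
  {"linear":[0.0041,0.0014,0],"turn":-0.1},
  {"linear":[0.0041,0.0014,0],"turn":-0.1},
  {"linear":[0.0041,0.0014,0],"turn":-0.1},
  {"linear":[0.0041,0.0014,0],"turn":-0.1},
  {"linear":[0.0041,0.0014,0],"turn":-0.1},
  {"linear":[0.0041,0.0014,0],"turn":-0.1},
  {"linear":[0,0,0],"turn":0},
])

```text
t: 6.6
ee_pos: [665.5, -10.0, 62.4]
orientation: [2.802, 1.42, -0.001]
ft_force: [-1.0, -4.8, -0.2]
width: 0.3
grasp_force: 2.1
```

Run:
```python
from h import *
phi=5.82
t=np.array([-np.sin(phi),np.cos(phi)]); p=40*np.array([np.cos(phi),np.sin(phi)])-16*t; goto(p,phi+np.pi/2,61)
o=ctrl.get_obs(); print(np.round(o['ft_force'],1)); im=cam_state()
```

```text
t 6.6 loc [ 28.6 -31.8] z 62.4 psi_sh 1.109 shift mm [-0.3  0.2  1.4] turn 0.001
[-1.  -4.8 -0.2]
pin ([360.0, 293.2], [358, 292, 5, 3, 11]) [ 36.5 -14.9] r 39.4 ang -0.387
```

arm_command([
  {"linear":[0.0041,0.0014,0],"turn":-0.1},
  {"linear":[0.0041,0.0014,0],"turn":-0.1},
  {"linear":[0.0041,0.0014,0],"turn":-0.1},
  {"linear":[0.002,0.0007,0],"turn":-0.05},
  {"linear":[0,0,0],"turn":0},
])

```text
t: 7.15
ee_pos: [676.6, 0.4, 62.5]
orientation: [2.514, 1.883, -0.0]
ft_force: [0.1, -4.5, -1.6]
width: 0.2
grasp_force: 2.1
```

Run:
```python
from h import *
phi=6.17
t=np.array([-np.sin(phi),np.cos(phi)]); p=40*np.array([np.cos(phi),np.sin(phi)])-17.4*t; goto(p,phi+np.pi/2,61)
o=ctrl.get_obs(); print(np.round(o['ft_force'],1)); im=cam_state()
x,y=proj(im,[*O,40]).astype(int); cv2.imwrite('pics/s3.png',cv2.resize(im['frame'][y-75:y+75,x-100:x+100],None,fx=4,fy=4)); print(x-100,y-75)
im=ctrl.get_image('side'); print([x for x in blobs(im,(0,170,100),(5,255,255),5)],[x for x in blobs(im,(8,170,120),(20,255,255))])
```

```text
t 7.15 loc [ 37.8 -19.6] z 62.5 psi_sh 1.456 shift mm [-2.2  0.2  1.5] turn -0.001
[ 0.1 -4.5 -1.6]
249 208
[([350.2, 245.1], [348, 244, 5, 3, 12]), ([250.6, 334.7], [222, 319, 59, 33, 1062])] [([408.4, 299.9], [401, 296, 15, 9, 94])]
```

View pics/s3.png

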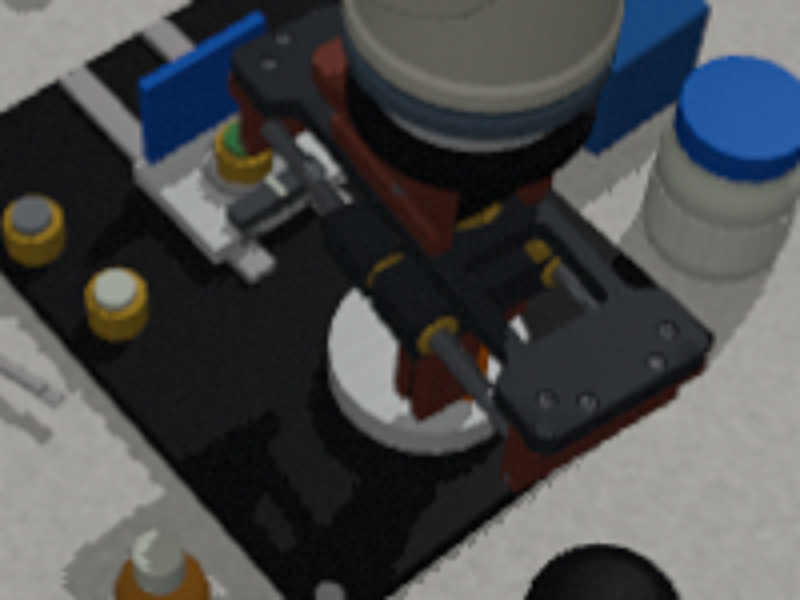

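The gripper hides the dot. The fingers are at crop (440,370), with the pin just beyond them. I'll give one small step, then back off and lift to look.

arm_command([
  {"linear":[0.0016,0.0006,0],"turn":-0.04},
  {"linear":[0,0,0],"turn":0},
  {"linear":[-0.008,0,0],"turn":0},
  {"linear":[-0.01,0,0],"turn":0},
  {"linear":[-0.012,0,0],"turn":0},
  {"linear":[0,0,-0.02],"turn":0},
  {"linear":[0,0,-0.03],"turn":0},
  {"linear":[0,0,-0.03],"turn":0},
  {"linear":[-0.02,0,-0.03],"turn":0},
  {"linear":[-0.03,0,0],"turn":0},
])

```text
t: 8.25
ee_pos: [661.0, -75.9, 177.7]
orientation: [2.47, 1.932, 0.01]
ft_force: [0.8, -0.3, 0.4]
width: 0.2
grasp_force: 0.0
```

arm_command([
  {"linear":[-0.04,0,0],"turn":0},
  {"linear":[-0.04,0,0],"turn":0},
  {"linear":[-0.04,0,0],"turn":0},
  {"linear":[0,0,0],"turn":0},
])

```text
t: 8.65
ee_pos: [627.8, -196.9, 172.9]
orientation: [2.48, 1.927, -0.001]
ft_force: [0.0, 0.4, -0.1]
width: 0.6
grasp_force: 0.0
```

Run:
```python
from h import *
goto((-127-40,0),0,140)
im=cam_state()
x,y=proj(im,[*O,40]).astype(int); x-=20;y-=15; cv2.imwrite('pics/s4.png',cv2.resize(im['frame'][y-75:y+75,x-100:x+100],None,fx=4,fy=4)); print(x-100,y-75)
```

```text
t 8.65 loc [  23.2 -222.4] z 172.9 psi_sh 1.492 shift mm [ 206.7 -207.1   32.7] turn 1.492
pin ([368.8, 290.5], [366, 288, 7, 6, 38]) [40.9 -2. ] r 41.0 ang -0.049
dot ([343.5, 280.0], [341, 278, 6, 5, 26]) [-14.8   0.6] r 14.8 ang 3.098
229 193
```

View pics/s4.png

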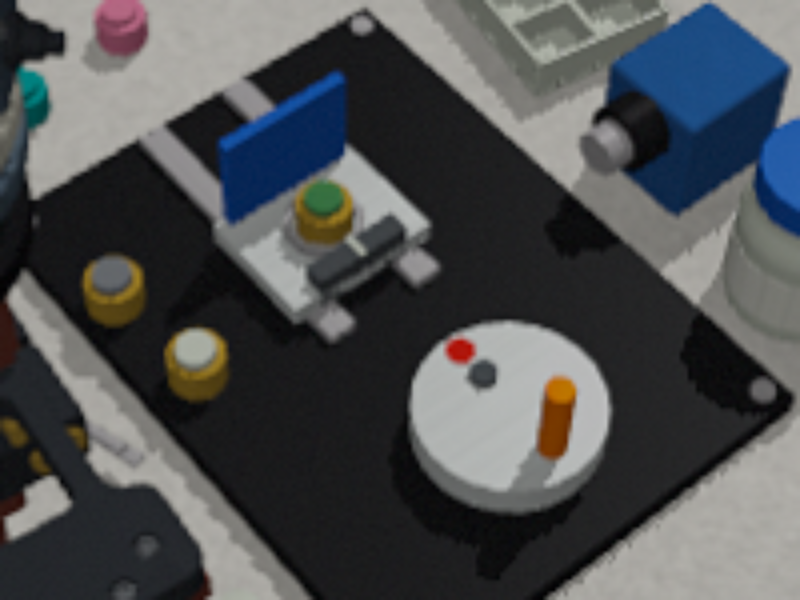

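The dot, at crop (460,350), nearly faces the white line. Pin and dot both read about −0.045 rad short, the carriage is still back and the mount is seated. I'll nudge the pin another 1.8 mm.

Run:
```python
from h import *
goto((39,-45),np.pi/2,61)
```

```text
t 8.7 loc [  23.4 -220.2] z 172.8 psi_sh 1.493 shift mm [175.9   1.9 111.9] turn -0.078
```

arm_command([
  {"linear":[0.035,0,0],"turn":0},
  {"linear":[0.035,0,0],"turn":0},
  {"linear":[0.035,0,0],"turn":0},
  {"linear":[0.035,0,0],"turn":0},
  {"linear":[0.036,0.002,0.02],"turn":-0.078},
  {"linear":[0,0,0.03],"turn":0},
  {"linear":[0,0,0.03],"turn":0},
  {"linear":[0,0,0.022],"turn":0},
  {"linear":[0,0,0.01],"turn":0},
  {"linear":[0,0,0],"turn":0},
])

```text
t: 9.7
ee_pos: [672.8, -20.9, 59.3]
orientation: [-2.396, -2.029, 0.003]
ft_force: [0.4, 0.2, -0.5]
width: 0.3
grasp_force: 0.0
```

arm_command([
  {"linear":[0.008,0,0],"turn":0},
  {"linear":[0.008,0,0],"turn":0},
  {"linear":[0.005,0,0],"turn":0},
  {"linear":[0.001,0,0],"turn":0},
  {"linear":[0,0,0],"turn":0},
])

```text
t: 10.2
ee_pos: [677.7, 0.4, 61.2]
orientation: [2.397, 2.03, 0.001]
ft_force: [-1.0, -0.7, -0.2]
width: 0.5
grasp_force: 0.0
```

Run:
```python
from h import *
goto((39,-16.4),np.pi/2,61); print(ctrl.get_obs()['ft_force'])
```

```text
t 10.2 loc [ 38.9 -19.5] z 61.2 psi_sh 1.576 shift mm [3.1 0.1 0.2] turn 0.005
[-0.9615035  -0.73776623 -0.20281678]
```

arm_command([
  {"linear":[0.001,0,0],"turn":0},
  {"linear":[0.001,0,0],"turn":0},
  {"linear":[0.0012,0,0],"turn":0},
  {"linear":[0,0,0],"turn":0},
  {"linear":[0,0,0],"turn":0},
])

```text
t: 10.7
ee_pos: [678.1, 2.5, 60.8]
orientation: [2.398, 2.029, -0.0]
ft_force: [-0.9, -3.9, 2.4]
width: 0.4
grasp_force: 2.5
```

arm_command([
  {"linear":[-0.01,0,0],"turn":0},
  {"linear":[-0.015,0,0],"turn":0},
  {"linear":[-0.005,0,-0.03],"turn":0},
  {"linear":[0,0,-0.04],"turn":0},
  {"linear":[-0.02,0,-0.03],"turn":0},
  {"linear":[-0.04,0,0],"turn":0},
  {"linear":[-0.04,0,0],"turn":0},
  {"linear":[-0.04,0,0],"turn":0},
  {"linear":[-0.03,0,0],"turn":0},
  {"linear":[0,0,0],"turn":0},
])

```text
t: 11.7
ee_pos: [643.7, -198.5, 160.6]
orientation: [2.402, 2.024, -0.0]
ft_force: [0.1, -0.8, 0.5]
width: 0.7
grasp_force: 0.0
```

Run:
```python
from h import *
goto((-127-40,0),0,160)
im=cam_state()
b=[x for x in blobs(im,(100,130,60),(125,255,255),300)]; print(b, proj(im,[*wor((-127,0)),60]))
for n in b:
  if 280<n[0][0]<320: print(loc(onz(im,n[0],50)))
```

```text
t 11.7 loc [  39.1 -221.3] z 160.6 psi_sh 1.571 shift mm [ 221.3 -206.1    0.5] turn 1.571
pin ([369.3, 290.1], [366, 287, 8, 7, 41]) [40.9 -1. ] r 40.9 ang -0.025
pin ([365.9, 303.4], [364, 300, 4, 7, 10]) [ 54.3 -19.7] r 57.7 ang -0.348
dot ([343.4, 280.1], [341, 278, 6, 5, 27]) [-14.8   0.4] r 14.8 ang 3.115
[([416.3, 225.6], [381, 194, 72, 60, 2175]), ([299.2, 229.2], [283, 210, 33, 39, 693])] [298.45018781 224.97458642]
[-126.01770522    0.47808601]
```

The cam is now within 0.025 rad of low. Next I go behind the plate.

arm_command([
  {"linear":[0.0222,-0.0206,0],"turn":0},
  {"linear":[0.0222,-0.0206,0],"turn":0},
  {"linear":[0.0222,-0.0206,0],"turn":0},
  {"linear":[0.0222,-0.0206,0],"turn":0},
  {"linear":[0.0222,-0.0206,0],"turn":0},
  {"linear":[0.0222,-0.0206,0],"turn":0},
  {"linear":[0.0222,-0.0206,0],"turn":0},
  {"linear":[0.0222,-0.0206,0],"turn":0},
  {"linear":[0.0222,-0.0206,0],"turn":0},
  {"linear":[0.0222,-0.0206,0],"turn":0},
])

```text
t: 12.75
ee_pos: [477.3, 60.6, 160.7]
orientation: [-2.397, -2.03, -0.0]
ft_force: [-0.6, 0.6, 0.2]
width: 0.5
grasp_force: 0.0
```

arm_command([
  {"linear":[0,0,0],"turn":0.143},
  {"linear":[0,0,0],"turn":0.143},
  {"linear":[0,0,0],"turn":0.143},
  {"linear":[0,0,0],"turn":0.143},
  {"linear":[0,0,0],"turn":0.143},
  {"linear":[0,0,0],"turn":0.143},
  {"linear":[0,0,0],"turn":0.143},
  {"linear":[0,0,0],"turn":0.143},
  {"linear":[0,0,0],"turn":0.143},
  {"linear":[0,0,0],"turn":0.143},
])

```text
t: 13.75
ee_pos: [478.0, 59.7, 160.7]
orientation: [-3.141, 0.047, 0.0]
ft_force: [0.5, 0.1, 0.3]
width: 0.5
grasp_force: 0.0
```

arm_command([
  {"linear":[0,0,0],"turn":0.141},
  {"linear":[0,0,0],"turn":0},
])

```text
t: 13.95
ee_pos: [478.1, 59.6, 160.7]
orientation: [-3.13, 0.261, 0.0]
ft_force: [0.2, 0.9, -0.1]
width: 0.5
grasp_force: 0.0
```

Run:
```python
from h import *
goto((-127-40,0),0,66)
im=ctrl.get_image('scene'); x,y=proj(im,[*wor((-127,0)),60]).astype(int); cv2.imwrite('pics/s5.png',cv2.resize(im['frame'][y-75:y+75,x-100:x+100],None,fx=4,fy=4))
```

```text
t 13.95 loc [-167.9    5. ] z 160.7 psi_sh 0.004 shift mm [ 0.9  5.  94.7] turn 0.004
```

View pics/s5.png

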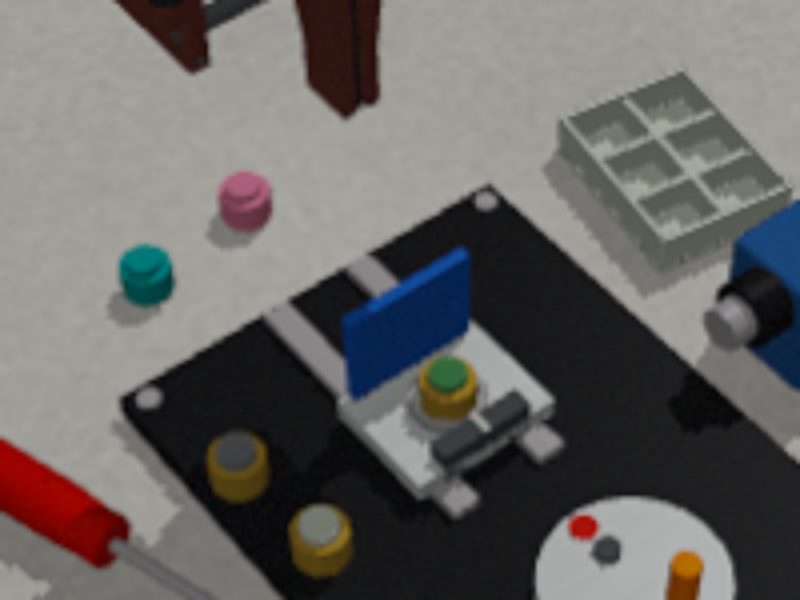

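The closed fingers (crop (345,90)) hang above and behind the plate (410,320), clear of the pink, turquoise and tray items. Descending.

arm_command([
  {"linear":[0,0.005,0.015],"turn":0},
  {"linear":[0,0,0.02],"turn":0},
  {"linear":[0,0,0.02],"turn":0},
  {"linear":[0,0,0.02],"turn":0},
  {"linear":[0,0,0.015],"turn":0},
  {"linear":[0,0,0.005],"turn":0},
  {"linear":[0.005,0,0],"turn":0},
  {"linear":[0.008,0,0],"turn":0},
  {"linear":[0.006,0,0],"turn":0},
  {"linear":[0,0,0],"turn":0},
])

```text
t: 15.0
ee_pos: [498.3, 50.8, 66.6]
orientation: [-3.13, 0.261, -0.004]
ft_force: [1.1, 1.1, -0.7]
width: 0.4
grasp_force: 0.0
```

arm_command([
  {"linear":[0.003,0,0],"turn":0},
  {"linear":[0.003,0,0],"turn":0},
  {"linear":[0.003,0,0],"turn":0},
  {"linear":[0.003,0,0],"turn":0},
  {"linear":[0.003,0,0],"turn":0},
  {"linear":[0,0,0],"turn":0},
])

```text
t: 15.6
ee_pos: [511.4, 48.3, 65.6]
orientation: [3.131, -0.261, 0.0]
ft_force: [-0.4, 0.6, -0.5]
width: 0.4
grasp_force: 0.2
```

Run:
```python
from h import *
goto((-88,0),0,66); print(ctrl.get_obs()['ft_force'])
```

```text
t 15.6 loc [-133.2   -0.5] z 65.6 psi_sh 0.004 shift mm [45.2 -0.3 -0.4] turn 0.004
[-0.4446689   0.64838895 -0.54936382]
```

arm_command([
  {"linear":[0.003,0,0],"turn":0},
  {"linear":[0.003,0,0],"turn":0},
  {"linear":[0.003,0,0],"turn":0},
  {"linear":[0.003,0,0],"turn":0},
  {"linear":[0.003,0,0],"turn":0},
  {"linear":[0.003,0,0],"turn":0},
  {"linear":[0.003,0,0],"turn":0},
  {"linear":[0.003,0,0],"turn":0},
  {"linear":[0.003,0,0],"turn":0},
  {"linear":[0.003,0,0],"turn":0},
])

```text
t: 16.6
ee_pos: [541.0, 43.3, 65.7]
orientation: [3.131, -0.261, -0.0]
ft_force: [-2.3, -0.9, -1.6]
width: 0.1
grasp_force: 1.0
```

arm_command([
  {"linear":[0.003,0,0],"turn":0},
  {"linear":[0.003,0,0],"turn":0},
  {"linear":[0.002,0,0],"turn":0},
  {"linear":[0.002,0,0],"turn":0},
  {"linear":[0.001,0,0],"turn":0},
  {"linear":[0,0,0],"turn":0},
])

```text
t: 17.2
ee_pos: [552.0, 41.6, 65.8]
orientation: [-3.131, 0.261, -0.001]
ft_force: [-1.4, -0.3, -1.3]
width: 0.5
grasp_force: 0.6
```

Run:
```python
from h import *
goto((-88,0),0,66); o=ctrl.get_obs();print(o['ft_force'])
im=cam_state(); x,y=proj(im,[*wor((-60,0)),40]).astype(int); cv2.imwrite('pics/s6.png',cv2.resize(im['frame'][y-75:y+75,x-100:x+100],None,fx=4,fy=4))
```

```text
t 17.2 loc [-92.   -0.2] z 65.8 psi_sh 0.004 shift mm [ 4.  -0.2 -0.2] turn 0.004
[-1.44660037 -0.25075854 -1.28496095]
pin ([369.3, 290.1], [366, 287, 8, 7, 41]) [40.9 -1. ] r 40.9 ang -0.025
dot ([343.4, 280.2], [341, 278, 6, 6, 28]) [-14.6   0.3] r 14.6 ang 3.123
```

View pics/s6.png

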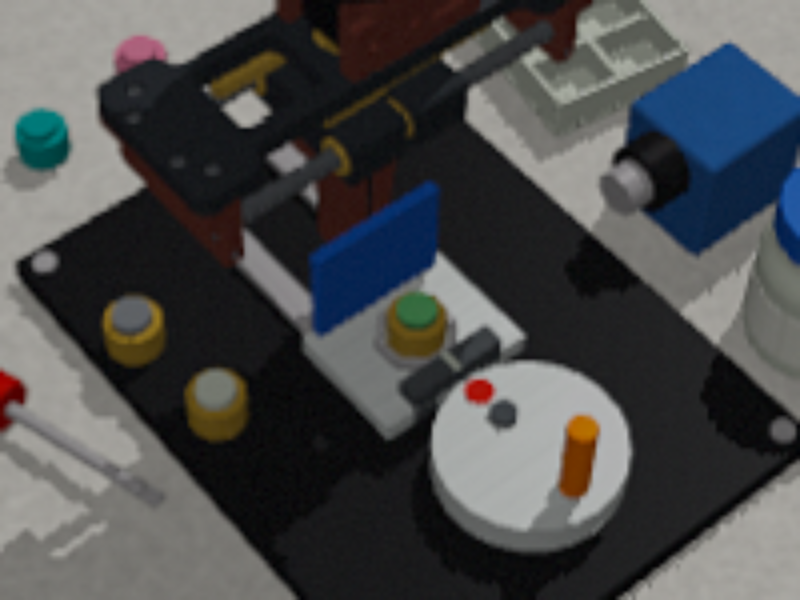

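The carriage is nearly home, with the nose at crop (450,365) just short of the cam edge, the dot facing the line and the mount seated at (415,325). I'll press in gently until the force rises.

arm_command([
  {"linear":[0.001,0,0],"turn":0},
  {"linear":[0.001,0,0],"turn":0},
  {"linear":[0.001,0,0],"turn":0},
  {"linear":[0,0,0],"turn":0},
])

```text
t: 17.65
ee_pos: [554.9, 41.1, 65.8]
orientation: [-3.131, 0.261, -0.001]
ft_force: [-1.9, -0.0, 0.5]
width: 0.7
grasp_force: 0.7
```

arm_command([
  {"linear":[0.001,0,0],"turn":0},
  {"linear":[0.001,0,0],"turn":0},
  {"linear":[0,0,0],"turn":0},
])

```text
t: 17.95
ee_pos: [556.0, 40.9, 65.7]
orientation: [-3.131, 0.261, 0.002]
ft_force: [-4.3, 0.9, 4.5]
width: 0.6
grasp_force: 2.3
```

arm_command([
  {"linear":[0.001,0,0],"turn":0},
  {"linear":[0,0,0],"turn":0},
])

```text
t: 18.15
ee_pos: [556.0, 40.8, 65.5]
orientation: [3.131, -0.261, -0.005]
ft_force: [-7.0, 2.6, 6.1]
width: 0.6
grasp_force: 3.8
```

arm_command([
  {"linear":[0.001,0,0],"turn":0},
  {"linear":[0,0,0],"turn":0},
])

```text
t: 18.35
ee_pos: [556.1, 40.7, 65.5]
orientation: [3.131, -0.261, -0.008]
ft_force: [-10.3, 4.1, 7.5]
width: 0.6
grasp_force: 5.2
```

It is hard against the stop. Backing off and checking.

arm_command([
  {"linear":[-0.005,0,0],"turn":0},
  {"linear":[-0.01,0,0],"turn":0},
  {"linear":[-0.02,0,0],"turn":0},
  {"linear":[-0.02,0,-0.02],"turn":0},
  {"linear":[0,0,-0.03],"turn":0},
  {"linear":[0,0,-0.03],"turn":0},
  {"linear":[0,0,-0.03],"turn":0},
  {"linear":[0,0,0],"turn":0},
  {"linear":[0,0,0],"turn":0},
])

```text
t: 19.25
ee_pos: [504.6, 49.5, 176.2]
orientation: [-3.13, 0.261, -0.004]
ft_force: [0.1, 0.2, -0.5]
width: 0.7
grasp_force: 0.0
```

Run:
```python
from h import *
im=cam_state(); print([(b[0],loc(onz(im,b[0],50)).round(1)) for b in blobs(im,(100,130,60),(125,255,255),300)])
print('green',[(b[0],loc(onz(im,b[0],46)).round(1)) for b in blobs(im,(45,100,40),(80,255,255),15)], 'expect mount at', -127+50+29)
x,y=proj(im,[*wor((-40,0)),40]).astype(int); cv2.imwrite('pics/s7.png',cv2.resize(im['frame'][y-75:y+75,x-100:x+100],None,fx=4,fy=4)); print(ctrl.get_obs()['ee_pos'])
```

```text
pin ([369.3, 290.1], [366, 287, 8, 7, 41]) [40.9 -1. ] r 40.9 ang -0.025
dot ([343.4, 280.2], [341, 278, 6, 6, 28]) [-14.6   0.3] r 14.6 ang 3.123
[([416.4, 225.6], array([-12.9, 155. ])), ([318.7, 248.4], array([-75.8,   0.5]))]
green [([329.4, 262.1], array([-47. ,  -1.4]))] expect mount at -48
[503.85719941  49.48361845 175.28338442]
```

View pics/s7.png

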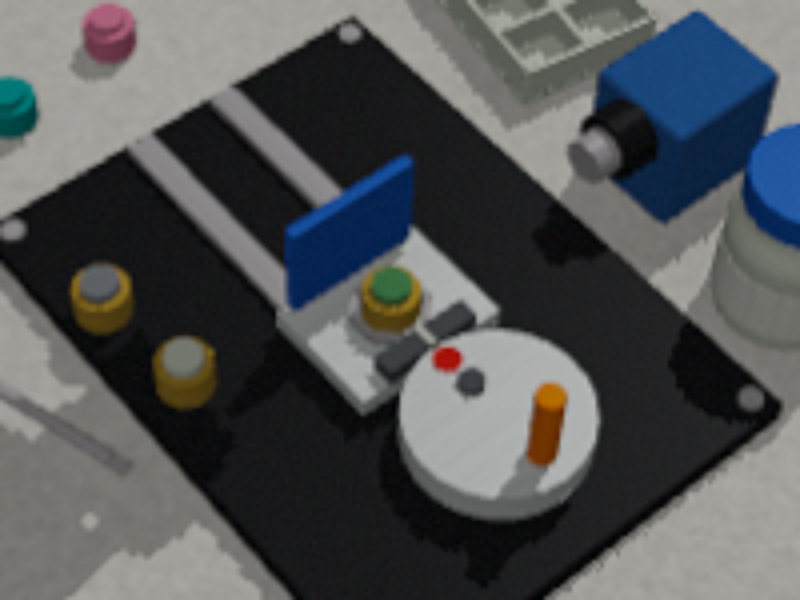

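The plate moved from −126.0 to −75.8, which is the full 50 mm. The nose meets the cam at crop (425,340) with the red dot (447,358) facing the white line, and the mount is seated at (390,300). The bystanders are undisturbed.

```bash
python3 -c "
from workcell import ctrl
print(ctrl.close_job())"
```

```text
the job is handed in; nothing more can be done
None
```

The job is handed in: the cam is within about 0.03 rad of its low point, the carriage is fully home against its stop, the specimen mount is in its seat, and the bystanders visible in the last picture looked undisturbed.

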